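Hang a tile carrier on the drying rail and pin the keeper beside it

ROBOT

A 7-joint arm with a two-finger parallel gripper is mounted at the origin on a cart in front of the work surface, level with it; the furniture and walls round the work are solid. World frame = base frame: x ahead of the robot, y to its left, z up, the work surface at z = 0. Lengths are in m, angles in rad, forces in N, time in s.
With the tool pointing down it reaches from about 0.425 to 0.875 m from the base axis. Payload 4.7 kg.
Tool frame: the origin (TCP) lies at the very end of the fingers, on their centre line; the grasp point (between the pads) lies 19 mm behind it (manip.pinch_z is the y of the grasp point in the tool frame, in m); y points along the fingers, x is the direction in which the jaws open and shut, and the axes are right-handed (so a half turn about y gives the same grasp; the last joint's range is limited). The gripper opens to 87 mm and grips with 3 to 60 N. Pads are 19 mm wide; open, the fingers measure 117 mm over their backs; the gripper's body (75 mm by 190 mm) begins 51 mm behind the grasp point.
Start: joints at [1.246, 0.321, -0.07, 1.45, 0.023, 1.371, -0.057], TCP at [0.216, -0.613, 0.192] pointing down, gripper open.
Joint ranges: [-2.86, 2.86], [-0.3, 2.09], [-1.38, 1.24], [0.06, 2.45], [-1.56, 4.7], [0.09, 2.05], [-2.69, 2.69]. Speed limits (rad/s): [2.57, 2.57, 3.14, 3.14, 3.14, 3.14, 3.14].

INTERFACE

Orientations are given as a unit quaternion [x, y, z, w].
In Python, from rig import manip, effector, kinematics, cams gives the robot as it stands. Calls block until the motion is done:
- manip.goto(position, orientation): joint-space move of the TCP to a pose.
- manip.move_straight(position, rot=None, rate=0.15, contact_N=None): straight line of the TCP; rot=None keeps the orientation; rate is the mean speed in m/s. With contact_N (N) it stops when the force on the tool has changed by that much, and returns True; else False.
- manip.move_j(angles): joint-space move.
- effector.release() and effector.grasp(squeeze=None): open the fingers fully, or close them until they stop; squeeze is the grip in N (None keeps the last).
- manip.dwell(seconds).
- kinematics.solve_ik(position, orientation): joint angles nearest the present ones, or None.
- manip.get_obs(): the state.
- cams.get_image(name): name is "scene" or "top" or "wrist"; returns a dict with "color" (400x640x3 uint8, blue, green, red), "z_map" (400x640 float32, m along the optical axis (not along the pixel's ray), 0 where there is no reading), "K" (3x3 intrinsics, pixels), "extrinsics" (4x4, takes a point from camera to world coordinates). Camera axes: x right, y down, z forward; pixel columns grow to the right and rows downward; lengths in m; the calibration is good to about 2 mm. A picture is of the moment at which its call begins.
A pose or a line that the arm cannot do raises manip.Unreachable and nothing moves.
- manip.sign_off(): hands the job in, once; it reports no verdict.
The state is a dict: "t": time; "qpos": joint angles; "dq": joint speeds; "joint_torque": joint torques, N m; "tcp_pos": TCP position; "tool_rot": TCP orientation; "contact_force": force on the tool from outside, world axes, zero at the start; "ft_torque": the same for the moment, N m; "gripper_width": opening from 0.0 (shut) to 1.0 (fully open).
Only numpy, scipy, OpenCV 4.12 (cv2) and the standard library are available. Lean on these libraries where they do the work, as an engineer would, in place of code of your own. Each camera call takes 0.05 s, during which the arm holds its last target. There are 200 camera calls.

TASK

Pick up the tile carrier standing on the bench by its lug, hook it over the open stretch of the drying rail right beside the keeper sleeve, slide it along the rail until its strap is centred on the masking-tape mark, and let go of it. Then take the keeper's knob, pull the pin, slide the keeper one hole towards the carrier and let the pin drop fully home in that next hole. Finish while still holding the knob, pin home, so that I can fit the safety clip; keep your fingers off the tile, and leave the other carrier and the roll of tape where they are.

Things in the scene. Friction and masses are not known exactly. Their poses are not given: they have to be found in the camera images.
- rack: Fixed drying rack: 120x460x18 mm wooden base, two end posts, a level 25 mm square steel tube, its top 175 mm above the bench, with 11 mm holes on top every 50 mm. Origin: under the base, below the middle of the tube. y runs along the tube, x across it, away from the robot, z up. Tube clear for y -188 to 188 mm. Along +y: second carrier, keeper, open stretch, tape mark, end post.
- mark (a point): The mark: a turn of masking tape 36 mm wide round the tube. Point: its middle, on the tube's top face, axes about as the rack's. It is 103 to 122 mm along rack +y from the keeper's middle at the start.
- carrier: Loose tile carrier of aluminium strip, 0.36 kg, at first upright on the bench. Tray 72x70 mm, rim 10 mm; a strap (30x4 mm) rises from the tray's -x edge to a hook at its head, open to +x. On the rail its x axis lies along rack x: come from the robot's side with the lip above the tube, go to +x, lower; the tray then hangs under the tube. Origin: tray underside, below the hook. z up.
- carrier_lug (a point): Where to hold the carrier: middle of the upright lug on top of its hook, 10 mm thick (carrier x), 30 mm wide (carrier y). The lug's top is 18 mm above this point, the top of the hook's crown 27 mm below it, the tray's underside 156 mm below it.
- carrier_hook (a point): Middle of the underside of the hook's crown (4 mm thick), which rests on the tube's top when hung; 31 mm below the lug point, 125 mm above the tray's underside. The hook is 31 mm wide inside, between strap (-x) and lip (+x, down to 24 mm below this point, its toe flared out to x = 24 mm). 90 mm free between lip and tray.
- tile_top (a point): Middle of the upper face of the 60 x 60 x 6 mm lacquer sample tile that lies loose in the carrier's tray, 16.5 mm to carrier +x. Its face must not be touched with the fingers.
- keeper (a joint): Position of the keeper, a steel sleeve 50 mm long and 37 mm square round the tube, its top 6 mm above the tube's: 0 in its first hole (rack y = 25 mm), growing along rack +y towards the mark, 0.050 m in the next hole. Friction about 2 N. Locked while its pin is in a hole.
- next_hole (a point): Middle of the mouth of that next hole, in the tube's top face: where the pin must go.
- keeper_pin (a joint): Height of the keeper's 8 mm spring pin: 0 fully home, 0.014 m pulled right out; clear of the tube from 0.009 m; 0.008 m when it rests on the tube between holes. Spring about 3 N down when home, 6 N when out. About 1.5 mm play in the hole each way along the tube.
- knob (a point): Middle of the round black knob on the keeper's upright pin: 26 mm in diameter, 31 mm high, a 31 mm wide rim at its upper end 16 mm above this point. With the pin home it is 39 mm above the tube's top, 33 mm above the sleeve; below it stands a 20 mm boss. It rises with the pin and slides with the keeper.
- carrier_b: The second carrier, of the same make, with a tile, already hanging on the tube on the other side of the keeper (leave it alone). Origin as for the first.
- tape_roll: Roll of masking tape lying flat on the bench, 98 mm wide, 25 mm high (leave it alone). Origin: centre of its underside.
Not all that is in view belongs to the job. There is more than one size of the part that bears tile_top; the job needs the larger.

How it is judged:
By the outcome, as a careful person would: the job done as asked, in the order asked, and still so for the second after the job is handed in, while the arm keeps its last pose, push and grip.
It also fails if it takes over 64 s, if anything falls off the work surface, if the arm or the gripper's body presses on something with over 40 N, if the wrist force passes 120 N, or if a joint passes its speed limit or range.

## Working session

There is one attempt and no reset: what is moved stays moved. The work goes in short steps, each a Python script; the robot and the scene stay as the last script left them, time stands still between calls to the robot, and variables do not carry over. Pictures are saved under pics/ and viewed, about 8 in all and at most 12, crops included, and the job is handed in when it is done.

```bash
ls; mkdir -p pics
python3 - <<'E'
from rig import manip, effector, kinematics, cams
import cv2,numpy as np
o=manip.get_obs(); print(o); print(manip.pinch_z)
for n in("scene","top"):
    d=cams.get_image(n); np.savez(f"pics/{n}0.npz",**d); cv2.imwrite(f"pics/{n}0.png",d["color"]); print(n,d["K"],d["extrinsics"].round(3))
E
```

```text
pics
{'t': 0.0, 'qpos': array([ 1.2461021 ,  0.32184366, -0.07007809,  1.45167913,  0.0226253 ,
        1.37079859, -0.05686471]), 'dq': array([-3.26726970e-04, -6.46351993e-04,  1.07441083e-03,  5.23951914e-05,
       -4.53778172e-04, -2.37376753e-04,  1.61467318e-03]), 'joint_torque': array([ 3.09441680e-05, -4.91287422e+01, -4.04000301e-01, -3.12528741e+01,
       -6.40635495e-02,  4.37452400e-02,  2.13025046e-04]), 'tcp_pos': array([ 0.21575887, -0.61249171,  0.19054604]), 'tool_rot': array([-0.57679063,  0.40911516, -0.40794557,  0.57750997]), 'contact_force': array([-0.21677367,  0.5588553 , -0.24805193]), 'ft_torque': array([-0.04660877, -0.02778479,  0.06418582]), 'gripper_width': 1.0007927702116954}
-0.0187
scene [[428.49843129   0.         315.13464477]
 [  0.         428.49843129 196.25767982]
 [  0.           0.           1.        ]] [[-0.737 -0.419  0.53  -0.002]
 [-0.676  0.452 -0.582  0.628]
 [ 0.004 -0.787 -0.617  0.735]
 [ 0.     0.     0.     1.   ]]
top [[391.76529792   0.         316.44976844]
 [  0.         391.76529792 196.13901748]
 [  0.           0.           1.        ]] [[-0.027 -0.996  0.084  0.411]
 [-1.     0.026 -0.008  0.085]
 [ 0.006 -0.084 -0.996  1.242]
 [ 0.     0.     0.     1.   ]]
```

View pics/scene0.png

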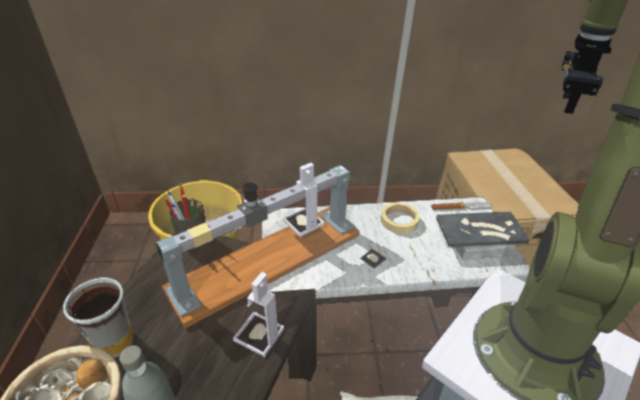

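View pics/top0.png

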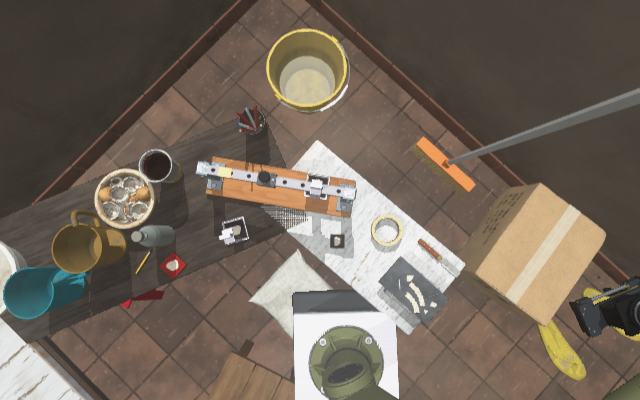

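Top view: rack from (205,165) to (350,190), keeper knob at (264,177), tape at (225,172), hanging carrier_b at (318,186), and the loose carrier at (232,232). The scene view puts the loose carrier at (260,320) and carrier_b at (308,200). The loose tiles on the bench at top (337,241) and (173,265) are not in a carrier. Next I'll measure with depth and enlarge the carrier.

```bash
cat > h.py <<'E'
import numpy as np,cv2
def cloud(d):
    z=d["z_map"];K=d["K"];v,u=np.mgrid[:400,:640]
    P=np.stack([(u-K[0,2])/K[0,0]*z,(v-K[1,2])/K[1,1]*z,z],-1)
    W=P@d["extrinsics"][:3,:3].T+d["extrinsics"][:3,3]; W[z==0]=np.nan
    return W
def proj(d,p):
    E=np.linalg.inv(d["extrinsics"]);c=E[:3,:3]@np.asarray(p)+E[:3,3];q=d["K"]@c;return (q[:2]/q[2])
def ray(d,uv,h):
    "world point where pixel ray meets z=h"
    r=d["extrinsics"][:3,:3]@np.linalg.solve(d["K"],[uv[0],uv[1],1]);o=d["extrinsics"][:3,3]
    return o+r*(h-o[2])/r[2]
E
python3 - <<'E'
from h import *
T=dict(np.load("pics/top0.npz"));S=dict(np.load("pics/scene0.npz"))
W=cloud(T);V=cloud(S)
def box(W,u0,u1,v0,v1,h0,h1):
    s=W[v0:v1,u0:u1].reshape(-1,3);return s[(s[:,2]>h0)&(s[:,2]<h1)]
# tube top
for n,C,b in(("top",W,(195,360,155,200)),("scene",V,(160,350,165,260))):
    p=box(C,*b,.168,.182);print(n,"tube",len(p),p.mean(0).round(4))
    vx,vy,x0,y0=cv2.fitLine(p[:,:2].astype(np.float32),cv2.DIST_HUBER,0,.01,.01).ravel();print(np.degrees(np.arctan2(vy,vx)),x0,y0)
    t=(p[:,:2]-[x0,y0])@[vx,vy];print(t.min(),t.max())
    k=box(C,*b,.205,.26);print("high",len(k),k.mean(0).round(4),k.min(0).round(3),k.max(0).round(3))
for n,C,b in(("top",W,(212,252,212,250)),("scene",V,(232,285,270,355))):
    for h in((.003,.02),(.02,.11),(.115,.135),(.14,.18)):
        p=box(C,*b,*h)
        if len(p)>2: print(n,h,len(p),p.mean(0).round(4),p.min(0).round(3),p.max(0).round(3), cv2.minAreaRect(p[:,:2].astype(np.float32)*1000))
a=cv2.resize(T["color"][205:255,205:260],None,fx=7,fy=7,interpolation=cv2.INTER_CUBIC)
b=cv2.resize(S["color"][265:360,225:295],None,fx=5,fy=5,interpolation=cv2.INTER_CUBIC)
c=np.zeros((480,800,3),np.uint8);c[:350,:385]=a;c[:475,400:750]=b;cv2.imwrite("pics/crop1.png",c)
E
```

```text
top tube 1491 [0.5455 0.1879 0.1753]
78.86387 0.54545176 0.1878519
-0.2224658975530105 0.22283473864463096
high 161 [0.5417 0.1682 0.2262] [0.517 0.064 0.205] [0.566 0.228 0.233]
scene tube 2238 [0.5476 0.2158 0.174 ]
78.34374 0.54756916 0.21575597
-0.24991805375178244 0.19598710430999683
high 334 [0.5368 0.1675 0.2197] [0.514 0.066 0.205] [0.565 0.229 0.231]
top (0.003, 0.02) 439 [0.4186 0.3322 0.0078] [0.355 0.284 0.003] [0.473 0.407 0.018] ((413.9552917480469, 344.81964111328125), (121.80650329589844, 115.98100280761719), 88.45631408691406)
top (0.02, 0.11) 24 [0.3939 0.3226 0.0799] [0.376 0.31  0.029] [0.421 0.35  0.108] ((398.6849060058594, 329.4635925292969), (43.034549713134766, 30.766525268554688), 13.970746994018555)
top (0.115, 0.135) 109 [0.3972 0.3281 0.1287] [0.376 0.31  0.121] [0.418 0.346 0.134] ((397.526123046875, 329.220703125), (38.69917297363281, 30.36574363708496), 14.082284927368164)
top (0.14, 0.18) 53 [0.3978 0.3271 0.1701] [0.391 0.313 0.141] [0.404 0.344 0.178] ((397.6579284667969, 328.7518310546875), (9.77999210357666, 30.1917667388916), 13.95500373840332)
scene (0.003, 0.02) 1811 [0.4623 0.3056 0.0113] [0.37  0.193 0.003] [0.572 0.379 0.02 ] ((459.2386474609375, 303.2814025878906), (115.82795715332031, 205.8128204345703), 44.83335494995117)
scene (0.02, 0.11) 347 [0.3802 0.3281 0.0673] [0.374 0.258 0.02 ] [0.556 0.351 0.11 ] ((462.8948669433594, 306.7795104980469), (46.88028335571289, 189.12672424316406), 69.50206756591797)
scene (0.115, 0.135) 266 [0.3894 0.3323 0.1269] [0.374 0.312 0.115] [0.414 0.35  0.135] ((397.01409912109375, 330.62103271484375), (40.030433654785156, 31.28212547302246), 13.094202041625977)
scene (0.14, 0.18) 279 [0.3946 0.3327 0.1612] [0.389 0.314 0.14 ] [0.406 0.347 0.175] ((397.3570556640625, 330.55206298828125), (11.519096374511719, 32.06708526611328), 14.14205265045166)
```

View pics/crop1.png

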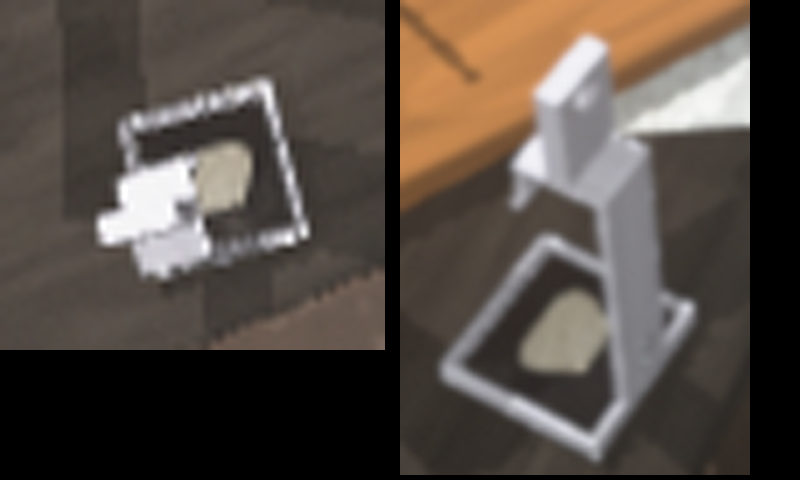

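The crop shows one loose carrier with its lug upright. The strap is on the robot side (crop right in the scene view), the hook opens away from the robot, and a 60 mm class tile fills the tray. Its lug measures (0.397,0.330), 10x30 mm, top at 0.175, yaw 14°, which matches the description. The measured tube top is also right (0.175). Next: the knob, tape mark and hole positions.

Run:
```python
from h import *
T=dict(np.load("pics/top0.npz"));S=dict(np.load("pics/scene0.npz"))
a=np.radians(78.6);ey=np.array([np.cos(a),np.sin(a)])
for n,d,b in(("top",T,(195,360,155,205)),("scene",S,(160,350,165,260))):
    C=cloud(d);u0,u1,v0,v1=b;P=C[v0:v1,u0:u1];c=d["color"][v0:v1,u0:u1]
    hsv=cv2.cvtColor(c,cv2.COLOR_BGR2HSV)
    k=(P[...,2]>.21)&(P[...,1]>.12);q=P[k];print(n,"knob",len(q),cv2.minAreaRect(q[:,:2].astype(np.float32)*1000),q[:,2].max())
    k=(P[...,2]>.205)&(P[...,1]<.12);q=P[k];print(n,"lugB",len(q),cv2.minAreaRect(q[:,:2].astype(np.float32)*1000),q[:,2].max())
    m=(hsv[...,1]>60)&(hsv[...,0]>15)&(hsv[...,0]<35)&(abs(P[...,2]-.175)<.008);q=P[m]
    t=q[:,:2]@ey;print(n,"tape",len(q),cv2.minAreaRect(q[:,:2].astype(np.float32)*1000),np.percentile(t,[2,50,98]),np.median(q,0))
    # sleeve top .181
    m=(P[...,2]>.1785)&(P[...,2]<.187)&(P[...,1]>.12)&(P[...,1]<.25);q=P[m];t=q[:,:2]@ey;print("sleeve",len(q),np.percentile(t,[2,50,98]))
# tape colour by rays
v,u=np.nonzero((cv2.cvtColor(T["color"],cv2.COLOR_BGR2HSV)[...,1]>60)[165:180,212:240]);print(u.min()+212,u.max()+212)
cv2.imwrite("pics/crop2.png",np.vstack([cv2.resize(T["color"][155:205,195:355],None,fx=5,fy=5,interpolation=cv2.INTER_CUBIC),cv2.resize(S["color"][180:250,155:275],(800,340),interpolation=cv2.INTER_CUBIC)]))
```

```text
top knob 107 ((550.4177856445312, 212.84564208984375), (27.9039306640625, 29.494741439819336), 44.125572204589844) 0.23313597372922223
top lugB 53 ((524.3607177734375, 77.80715942382812), (29.67792510986328, 10.024919509887695), 77.72505950927734) 0.22776473150395415
top tape 31 ((573.5020141601562, 326.8382873535156), (35.70446014404297, 26.573551177978516), 79.77583312988281) [0.41674524 0.4294912  0.45094862] [0.56319641 0.323068   0.17465949]
sleeve 127 [0.24660082 0.30584177 0.34192462]
scene knob 184 ((548.63330078125, 214.7095184326172), (27.48486328125, 27.769039154052734), 49.39773941040039) 0.230667535648591
scene lugB 123 ((522.298095703125, 79.69934844970703), (29.278600692749023, 12.314366340637207), 75.3615951538086) 0.2247487843903192
scene tape 229 ((607.7642822265625, 306.5673828125), (131.7036895751953, 114.22034454345703), 24.910850524902344) [0.41598425 0.43480146 0.45211362] [0.56950987 0.32868755 0.17424348]
sleeve 215 [0.29481962 0.32523732 0.34331472]
218 239
```

View pics/crop2.png

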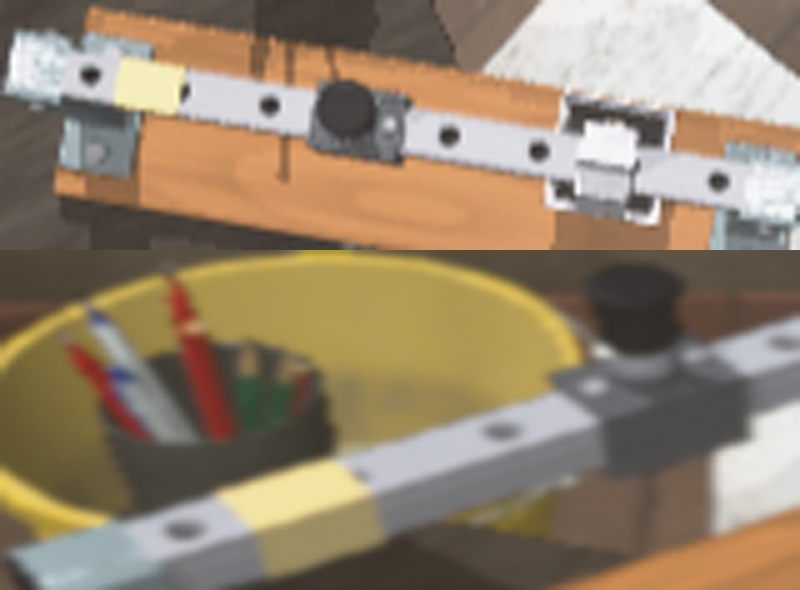

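Tube direction is 78.6°. The knob sits at t=0.318 along the tube and the tape middle at t=0.434, a difference of 116 mm, inside the stated 103–122. Both views agree to about 2 mm. Now the grasp.

```bash
cat >> h.py <<'E'
from scipy.spatial.transform import Rotation as Ro
A=np.radians(78.6);EY=np.array([np.cos(A),np.sin(A),0]);EX=np.array([np.sin(A),-np.cos(A),0])
S0=.4965;TK=.318;TM=.434;TOP=.175
def quat(yaw,flip=0):
    "tool down, jaws along yaw"
    yaw+=np.pi*flip;x=np.array([np.cos(yaw),np.sin(yaw),0]);y=np.array([0,0,-1.]);return Ro.from_matrix(np.stack([x,y,np.cross(x,y)],1)).as_quat()
def rail(s,t,z): return EX*(S0+s)+EY*t+np.array([0,0,z])
YR=A-np.pi/2
def st(m,n):
    o=m.get_obs();p=o["tcp_pos"];print(n,"t%.1f"%o["t"],"s,t,z",np.round([p@EX-S0,p@EY,p[2]],4),"F",o["contact_force"].round(1),"w%.3f"%o["gripper_width"],"yaw%.1f"%np.degrees(np.arctan2(*Ro.from_quat(o["tool_rot"]).as_matrix()[[1,0],0])));return o
E
python3 - <<'E'
from h import *
from rig import manip, effector, kinematics, cams
lug=np.array([.3975,.3300,0]);yc=np.radians(14)
for f in (0,1):
  for n,p,y in(("lug",lug+[0,0,.137],yc),("hang",rail(0,TM,.19),YR),("knob",rail(0,TK,.195),YR)):
    print(f,n,kinematics.solve_ik(p,quat(y,f)))
p=manip.get_obs()["tcp_pos"]
manip.move_straight(p+[0,0,.2],rate=.3)
E
```

```text
0 lug [ 0.18550954  0.17191438 -1.00425487  1.82407672  0.15384414  1.22837006
 -0.61967418]
0 hang [-0.16913853  0.38680318 -0.51908892  1.41273608  0.19133072  1.39216696
 -0.88919703]
0 knob [-0.12770214  0.20881709 -0.33326671  1.5933923   0.06954182  1.35108285
 -0.66838545]
1 lug [ 0.32490553  0.22640846 -1.17885006  1.82130495  0.22113401  1.24016321
  2.46835046]
1 hang [ 0.22688044  0.60937762 -1.18044576  1.39837462  0.55948789  1.49685621
  2.01755387]
1 knob [ 0.50787686  0.41067879 -1.17633652  1.57331497  0.38237518  1.4144225
  2.24335522]
```

Run:
```python
from h import *
from rig import manip, effector, kinematics, cams
lug=np.array([.3975,.3300,0]);q=quat(np.radians(14))
manip.goto(lug+[0,0,.36],q);st(manip,"above")
manip.move_straight(lug+[0,0,.20],rate=.2)
d=cams.get_image("wrist");np.savez("pics/w1.npz",**d);cv2.imwrite("pics/w1.png",d["color"])
W=cloud(d).reshape(-1,3);s=W[(W[:,2]>.16)&(W[:,2]<.18)&(np.hypot(W[:,0]-.3975,W[:,1]-.33)<.04)]
if len(s):print("lug",len(s),s.mean(0),cv2.minAreaRect(s[:,:2].astype(np.float32)*1000))
print("hit",manip.move_straight(lug+[0,0,.137],rate=.08,contact_N=8))
effector.grasp(40);st(manip,"grasped")
```

```text
above t4.3 s,t,z [-0.1712  0.4015  0.3599] F [ 0.9 -0.2 -0.5] w1.002 yaw13.9
lug 665 [0.40016041 0.33159561 0.17318203] ((400.746337890625, 329.88323974609375), (9.793597221374512, 30.406721115112305), 14.009087562561035)
hit False
grasped t7.4 s,t,z [-0.1718  0.4022  0.1371] F [-0.3 -0.1 -0.2] w0.107 yaw14.0
```

View pics/w1.png

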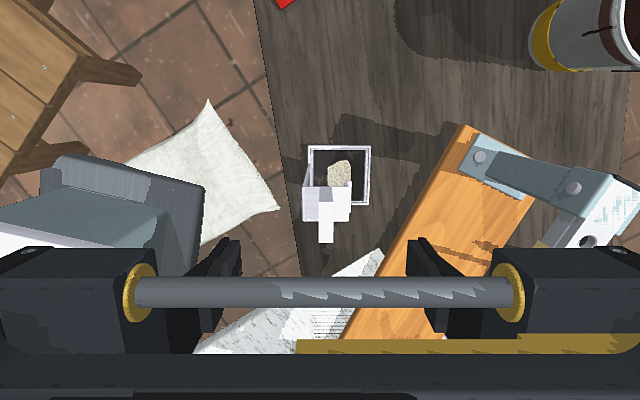

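Grip width is 9.3 mm, so the lug is held, and the wrist view confirms yaw and position. Next: lift, turn to the rack, and feel the strap against the tube to centre the hook.

Run:
```python
from h import *
from rig import manip, effector, kinematics, cams
p=manip.get_obs()["tcp_pos"];q=quat(YR);Z=.224;t0=.368
manip.move_straight([p[0],p[1],Z],rate=.12);st(manip,"lift")
manip.move_straight(rail(-.10,t0,Z),rot=q,rate=.12);manip.dwell(.3);st(manip,"stage")
manip.move_straight(rail(-.015,t0,Z),rate=.08);manip.dwell(.3);st(manip,"near")
print(manip.move_straight(rail(.010,t0,Z),rate=.02,contact_N=4));st(manip,"touch")
d=cams.get_image("scene");np.savez("pics/s1.npz",**d)
cv2.imwrite("pics/s1.png",cv2.resize(d["color"][130:330,150:330],(720,600*800//600),interpolation=cv2.INTER_CUBIC)[:600])
```

```text
lift t8.3 s,t,z [-0.1723  0.4015  0.223 ] F [-0.1 -0.3 -4.9] w0.106 yaw14.0
stage t9.4 s,t,z [-0.1004  0.3683  0.2241] F [ 0.3 -0.5 -4.6] w0.108 yaw-11.3
near t10.9 s,t,z [-0.0151  0.368   0.2242] F [-0.9 -0.1 -4.5] w0.106 yaw-11.4
False
touch t12.3 s,t,z [0.0092 0.3681 0.2236] F [-3.   0.3 -6.1] w0.109 yaw-11.4
```

View pics/s1.png

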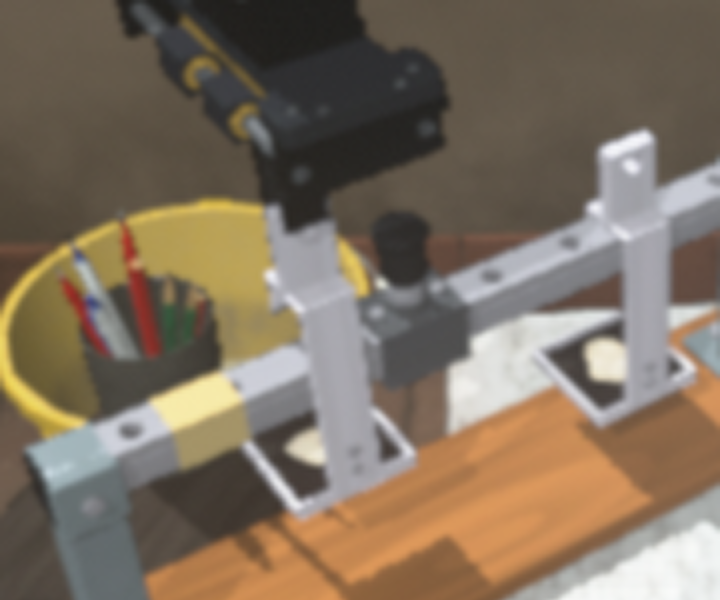

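Carrier hook is over the tube beside the keeper, with the strap near (330,390) in the crop and the lip beyond. I'll step in x to find where the strap actually touches.

Run:
```python
from h import *
from rig import manip, effector, kinematics, cams
Z=.224;t0=.368
for s in(.007,.005,.003,.001,-.001):
    manip.move_straight(rail(s,t0,Z),rate=.05);manip.dwell(.15)
    F=np.mean([manip.get_obs()["contact_force"]@EX for _ in range(3)]);print(s,F.round(2),(manip.get_obs()["tcp_pos"]@EX-S0).round(4))
d=cams.get_image("scene");W=cloud(d).reshape(-1,3)
s=W@EX-S0;t=W@EY;z=W[:,2]
# strap outer face, tube near face, keeper near face
m=(abs(t-.368)<.012)&(z>.10)&(z<.19)&(abs(s)<.06);print("strap outer s",np.percentile(s[m],[5,50,95]))
for a,b in((.40,.412),(.22,.27)):
  m=(t>a)&(t<b)&(z>.155)&(z<.17)&(abs(s)<.04);print("tube near face",m.sum(),np.percentile(s[m],[5,25,50,95]) if m.sum() else'')
  m=(t>a)&(t<b)&(z>.172)&(z<.178)&(abs(s)<.04);print("tube top",m.sum(),np.percentile(s[m],[3,50,97]) if m.sum() else'')
manip.get_obs();st(manip,"")
```

```text
0.007 -1.61 0.0075
0.005 -0.56 0.0054
0.003 -0.6 0.003
0.001 0.01 0.0011
-0.001 -0.28 -0.0009
strap outer s [-0.02462839 -0.02255436  0.00141593]
tube near face 33 [-0.01270926 -0.01190611 -0.01141736 -0.00983346]
tube top 55 [-0.01194514 -0.00044287  0.01174763]
tube near face 120 [-0.012779   -0.01178799 -0.01092083  0.00323616]
tube top 167 [-0.01220599 -0.00055092  0.01345997]
 t14.4 s,t,z [-0.001  0.368  0.224] F [-0.3  0.3 -3.8] w0.106 yaw-11.4
```

Strap touches at s≈+6 mm, and the camera shows it 2 mm further towards the robot than nominal, so the hook is centred at s≈+2.5 mm. Lowering with force watch.

Run:
```python
from h import *
from rig import manip, effector, kinematics, cams
t0=.368
manip.move_straight(rail(.0025,t0,.224),rate=.05);manip.dwell(.2);st(manip,"c")
print(manip.move_straight(rail(.0025,t0,.194),rate=.04,contact_N=6));st(manip,"mid")
print(manip.move_straight(rail(.0025,t0,.183),rate=.015,contact_N=4));o=st(manip,"down")
d=cams.get_image("scene");W=cloud(d).reshape(-1,3);s=W@EX-S0;t=W@EY;z=W[:,2]
m=(abs(t-.368)<.03)&(z>.08)&(z<.165)&(s<-.013)&(s>-.03);print("strap t",np.percentile(t[m],[2,50,98]),np.median(s[m]))
cv2.imwrite("pics/s2.png",cv2.resize(d["color"][130:330,150:330],(540,600),interpolation=cv2.INTER_CUBIC))
```

```text
c t14.9 s,t,z [0.0025 0.3681 0.224 ] F [-0.4 -0.5 -5.1] w0.107 yaw-11.4
False
mid t15.8 s,t,z [0.0026 0.3682 0.1943] F [ 0.5 -0.2 -4.3] w0.111 yaw-11.4
True
down t16.3 s,t,z [0.0027 0.368  0.1869] F [0.4 0.3 5.8] w0.105 yaw-11.4
strap t [0.34082574 0.36743441 0.38194871] -0.019252812457506208
```

View pics/s2.png

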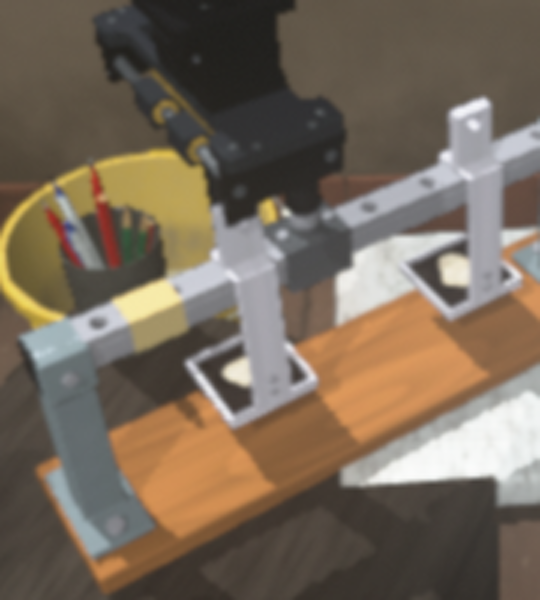

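Hook is seated: TCP z is 0.1869 against 0.187 expected, with the force rise showing contact, and the crown sits on the tube at (250,250). Sliding to the tape.

Run:
```python
from h import *
from rig import manip, effector, kinematics, cams
manip.move_straight(rail(.0025,.368,.1874),rate=.02);st(manip,"ease")
manip.move_straight(rail(.0025,.4345,.1874),rate=.05);manip.dwell(.3);st(manip,"slid")
for n in("scene","top"):
    d=cams.get_image(n);np.savez(f"pics/{n}3.npz",**d)
    C=cloud(d);W=C.reshape(-1,3);s=W@EX-S0;t=W@EY;z=W[:,2]
    m=(abs(t-.434)<.03)&(z>.09)&(z<.14)&(s<-.013)&(s>-.027);print(n,"strap t",m.sum(),np.percentile(t[m],[1,3,50,97,99]) if m.sum() else'')
    h=cv2.cvtColor(d["color"],cv2.COLOR_BGR2HSV).reshape(-1,3)
    m=(h[:,1]>60)&(h[:,0]>15)&(h[:,0]<35)&(abs(t-.434)<.03)&(z>.15)&(z<.180)&(abs(s)<.016);print("tape",m.sum(),np.percentile(t[m],[1,3,97,99]) if m.sum() else '')
d=np.load("pics/scene3.npz")
cv2.imwrite("pics/s3.png",cv2.resize(d["color"][200:270,165:255],(810//9*8,560),interpolation=cv2.INTER_CUBIC))
```

```text
ease t16.7 s,t,z [0.0024 0.3678 0.1869] F [-0.8 -0.  -2.1] w0.103 yaw-11.4
slid t18.4 s,t,z [0.0026 0.4343 0.1874] F [-0.8 -0.5 -4.4] w0.106 yaw-11.4
scene strap t 271 [0.41906877 0.41974716 0.43407572 0.44790422 0.44824657]
tape 36 [0.44864808 0.4487029  0.45265116 0.45281829]
top strap t 0 
tape 0
```

View pics/s3.png

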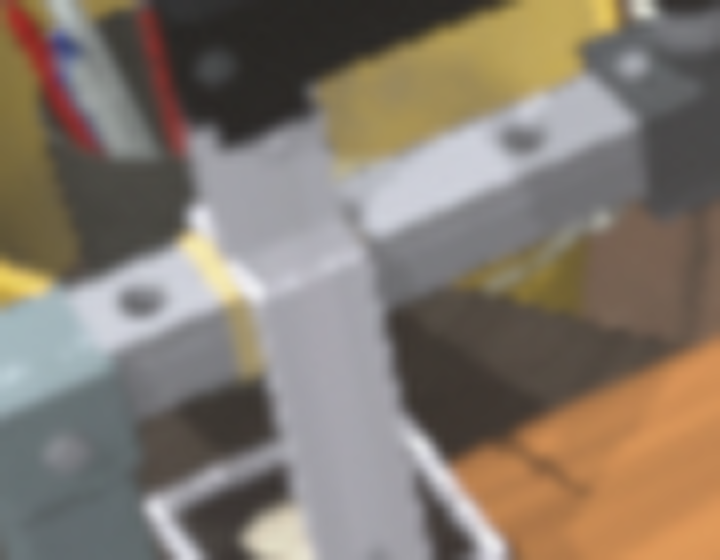

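Run:
```python
from h import *
d=dict(np.load("pics/scene3.npz"));d0=dict(np.load("pics/scene0.npz"))
def rs(d,uv,s):
    r=d["extrinsics"][:3,:3]@np.linalg.solve(d["K"],[uv[0],uv[1],1]);o=d["extrinsics"][:3,3]
    p=o+r*((S0+s-o@EX)/(r@EX));return np.round([p@EY,p[2]],4)
def edges(row,u0,u1,sat):  # subpixel crossings of a saturation level
    x=row[u0:u1].astype(float)-sat;i=np.nonzero(x[:-1]*x[1:]<0)[0];return [u0+k+x[k]/(x[k]-x[k+1]) for k in i]
for n,D in(("before",d0),("now",d)):
    s=cv2.cvtColor(D["color"],cv2.COLOR_BGR2HSV)[...,1]
    for v in(236,238,240,242):print(n,v,[(round(u,1),*rs(D,(u,v),-.0120)) for u in edges(s[v],185,222,55)])
g=cv2.cvtColor(d["color"],cv2.COLOR_BGR2GRAY)
for v in(250,255):print(v,[(round(u,1),*rs(d,(u,v),-.0192)) for u in edges(g[v],190,225,90)])
```

```text
before 236 [(np.float64(192.0), np.float64(0.4539), np.float64(0.179)), (np.float64(211.5), np.float64(0.4173), np.float64(0.1587)), (np.float64(220.6), np.float64(0.3993), np.float64(0.1488))]
before 238 [(np.float64(192.8), np.float64(0.4533), np.float64(0.1735)), (np.float64(212.1), np.float64(0.4169), np.float64(0.1532)), (np.float64(216.8), np.float64(0.4078), np.float64(0.1481))]
before 240 [(np.float64(193.4), np.float64(0.4531), np.float64(0.1682))]
before 242 [(np.float64(193.8), np.float64(0.4532), np.float64(0.163))]
now 236 [(np.float64(192.3), np.float64(0.4535), np.float64(0.1787)), (np.float64(194.1), np.float64(0.4501), np.float64(0.1769))]
now 238 [(np.float64(192.9), np.float64(0.4533), np.float64(0.1735)), (np.float64(195.3), np.float64(0.4488), np.float64(0.171))]
now 240 [(np.float64(193.5), np.float64(0.4529), np.float64(0.1681)), (np.float64(195.8), np.float64(0.4487), np.float64(0.1657))]
now 242 [(np.float64(194.0), np.float64(0.453), np.float64(0.1628)), (np.float64(196.3), np.float64(0.4487), np.float64(0.1604))]
250 [(np.float64(198.0), np.float64(0.4509), np.float64(0.146)), (np.float64(215.1), np.float64(0.418), np.float64(0.1266))]
255 [(np.float64(196.9), np.float64(0.4551), np.float64(0.1349)), (np.float64(219.3), np.float64(0.4117), np.float64(0.1087))]
```

Tape spans t=0.4169–0.4532, width 36.3 mm and centre 0.4350. The strap centre is about 0.4341. Nudging +0.9 mm, then releasing.

Run:
```python
from h import *
from rig import manip, effector, kinematics, cams
manip.move_straight(rail(.0025,.4353,.1872),rate=.02);manip.dwell(.2)
manip.move_straight(rail(.0025,.4353,.1866),rate=.02);manip.dwell(.2);st(manip,"ready")
effector.release();st(manip,"rel")
manip.move_straight(rail(.0025,.4353,.27),rate=.12)
manip.move_straight(rail(.0,TK,.27),rate=.15);manip.dwell(.2);st(manip,"over knob")
d=cams.get_image("scene");np.savez("pics/scene4.npz",**d)
W=cloud(d).reshape(-1,3);s=W@EX-S0;t=W@EY;z=W[:,2]
m=(abs(t-.434)<.03)&(z>.09)&(z<.14)&(s<-.013)&(s>-.035);print("strap t",m.sum(),np.percentile(t[m],[1,3,50,97,99]),np.median(s[m]))
w=cams.get_image("wrist");np.savez("pics/w4.npz",**w)
W=cloud(w).reshape(-1,3);s=W@EX-S0;t=W@EY;z=W[:,2]
m=(z>.222)&(z<.236)&(abs(t-TK)<.04)&(abs(s)<.04);print("knob top s,t",m.sum(),(s[m].min()+s[m].max())/2,(t[m].min()+t[m].max())/2,np.ptp(s[m]),np.ptp(t[m]),z[m].mean()) if m.sum() else print("no knob in wrist")
cv2.imwrite("pics/m4.png",np.hstack([cv2.resize(d["color"][150:290,155:275],(400,467),interpolation=cv2.INTER_CUBIC),cv2.resize(w["color"],(400,467))]))
```

```text
ready t19.4 s,t,z [0.0026 0.4354 0.187 ] F [-1.1 -1.4 -0.8] w0.108 yaw-11.4
rel t20.9 s,t,z [0.0025 0.4353 0.1866] F [-0.2 -0.9  0.2] w1.002 yaw-11.4
over knob t22.8 s,t,z [-0.0005  0.3191  0.2698] F [-0.5 -0.9 -0.4] w1.007 yaw-11.3
strap t 268 [0.41997484 0.42090221 0.43478742 0.44895227 0.44940846] -0.01915929418456161
knob top s,t 1298 0.0046291913715625355 0.3187567411052078 0.030340684779933236 0.029581835315475813 0.2293632960349656
```

View pics/m4.png

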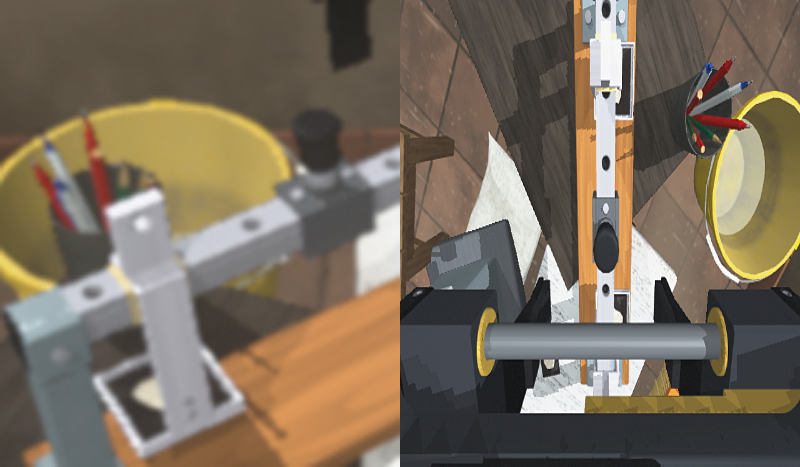

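Carrier is released and hanging on the tape, strap centre at 0.4347 against tape centre 0.4350, with yellow showing on both sides. Wrist puts the knob at t=0.3188, s≈+2–4 mm. Now gripping the knob.

Run:
```python
from h import *
from rig import manip, effector, kinematics, cams
p=(.0027,.3188)
manip.move_straight(rail(*p,.235),rate=.12)
print(manip.move_straight(rail(*p,.190),rate=.06,contact_N=5));manip.dwell(.2);st(manip,"at knob")
effector.grasp(15);manip.dwell(.2);o=st(manip,"soft");F=o["contact_force"];print("Fx,Fy",F@EX,F@EY,F[2])
print("width mm",o["gripper_width"]*87)
```

```text
False
at knob t24.5 s,t,z [0.0029 0.319  0.1904] F [-0.   0.7 -1. ] w1.000 yaw-11.4
soft t25.7 s,t,z [0.0036 0.3187 0.1901] F [ 4.3  0.6 -1.6] w0.327 yaw-11.4
Fx,Fy 4.079270778527197 1.465410334552468 -1.5693777360338352
width mm 28.47044832834238
```

Run:
```python
from h import *
from rig import manip, effector, kinematics, cams
s0=.0045
manip.move_straight(rail(s0,.3188,.1902),rate=.02);effector.grasp(40);manip.dwell(.2);st(manip,"grip")
for z in(.193,.197,.2015):
    manip.move_straight(rail(s0,.3188,z),rate=.03);manip.dwell(.15);st(manip,"up")
d=cams.get_image("scene");np.savez("pics/scene5.npz",**d)
cv2.imwrite("pics/s5.png",cv2.resize(d["color"][160:240,200:300],(700,560),interpolation=cv2.INTER_CUBIC))
```

```text
grip t26.3 s,t,z [0.0038 0.3188 0.1901] F [-2.  -0.  -0.2] w0.316 yaw-11.4
up t26.7 s,t,z [0.0039 0.3188 0.1925] F [-3.   1.  -3.6] w0.321 yaw-11.4
up t27.2 s,t,z [0.004  0.3187 0.1968] F [-3.2  0.5 -4.3] w0.318 yaw-11.4
up t27.6 s,t,z [0.004  0.3188 0.2013] F [-4.6  0.8 -6.6] w0.318 yaw-11.4
```

View pics/s5.png

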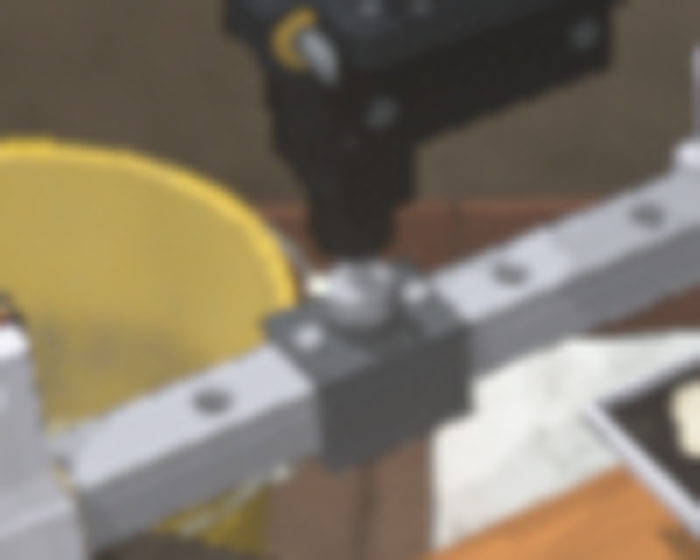

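Spring force rose 3.6→6.6 N over the 11.4 mm lift, so the pin is out and the sleeve is free. Sliding 50 mm and lowering.

Run:
```python
from h import *
from rig import manip, effector, kinematics, cams
s0=.0035;t1=.3688
manip.move_straight(rail(s0,.3188,.2015),rate=.03)
manip.move_straight(rail(s0,t1,.2015),rate=.05);manip.dwell(.3);st(manip,"slid")
for z in(.1985,.1955,.193,.190):
    c=manip.move_straight(rail(s0,t1,z),rate=.02,contact_N=12);manip.dwell(.15);st(manip,f"down {c}")
    if c: break
```

```text
slid t29.4 s,t,z [0.0036 0.3691 0.2018] F [-0.5  2.  -5.8] w0.317 yaw-11.4
down False t29.8 s,t,z [0.0036 0.3687 0.1985] F [ 1.1  1.3 -5.1] w0.318 yaw-11.4
down False t30.3 s,t,z [0.0036 0.3687 0.1956] F [ 0.3  0.8 -3.7] w0.312 yaw-11.4
down False t30.7 s,t,z [0.0036 0.3687 0.1931] F [ 0.8  0.8 -4.2] w0.316 yaw-11.4
down False t31.1 s,t,z [0.0036 0.3688 0.1901] F [ 0.5 -0.7 -1.8] w0.318 yaw-11.4
```

Run:
```python
from h import *
from rig import manip, effector, kinematics, cams
s0=.0035;t1=.3688
for z in(.1895,.1888,.1880):
    manip.move_straight(rail(s0,t1,z),rate=.02);manip.dwell(.2);o=st(manip,"press")
    if np.mean([manip.get_obs()["contact_force"][2] for _ in range(3)])>3: break
z0=z
for t in(t1+.004,t1-.004,t1):
    manip.move_straight(rail(s0,t,z0),rate=.02);manip.dwell(.2);o=st(manip,"nudge");print((o["contact_force"]@EY).round(2))
d=cams.get_image("scene");np.savez("pics/scene6.npz",**d)
W=cloud(d).reshape(-1,3);s=W@EX-S0;t=W@EY;z=W[:,2]
m=(abs(t-.434)<.03)&(z>.09)&(z<.14)&(s<-.013)&(s>-.035);print("strap t",np.percentile(t[m],[1,3,50,97,99]))
cv2.imwrite("pics/s6.png",cv2.resize(d["color"][150:290,150:350],(800,560),interpolation=cv2.INTER_CUBIC))
```

```text
press t31.6 s,t,z [0.0037 0.3688 0.19  ] F [-0.6 -1.8  3.1] w0.317 yaw-11.4
nudge t32.1 s,t,z [0.0037 0.3704 0.1899] F [-3.4 -6.3  5.8] w0.318 yaw-11.5
-6.9
nudge t32.9 s,t,z [0.0036 0.3663 0.19  ] F [1.6 5.  3.8] w0.317 yaw-11.4
5.17
nudge t33.4 s,t,z [0.0036 0.3676 0.1899] F [-0.2  0.2  7. ] w0.316 yaw-11.4
0.13
strap t [0.41978528 0.42098298 0.4349683  0.44890223 0.4492054 ]
```

View pics/s6.png

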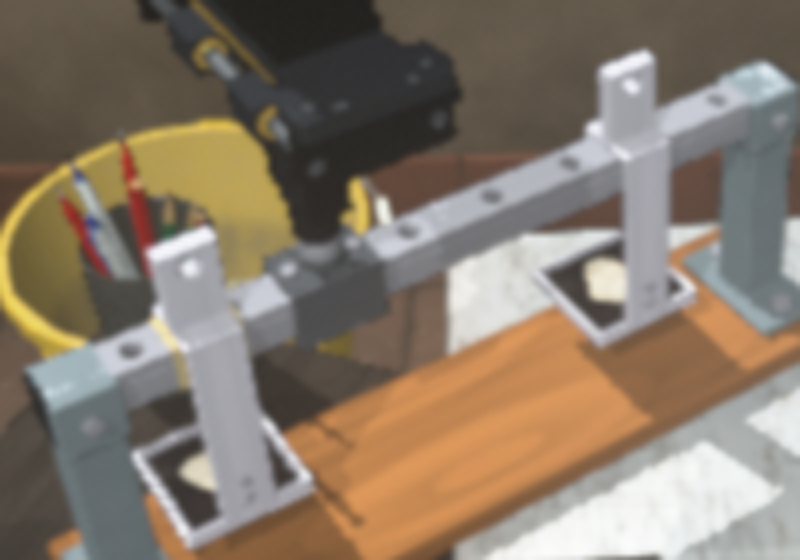

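The pin bottoms at z=0.190, the same as in the first hole. A ±4 mm nudge is blocked at about ±2 mm with 5–7 N, well above the 2 N friction, so the pin is locked. The old hole at (408,232) is now open, the carrier is centred, and carrier_b hasn't moved.

Run:
```python
from h import *
from rig import manip
st(manip,"end");manip.sign_off()
```

```text
end t33.5 s,t,z [0.0037 0.3676 0.19  ] F [-1.   0.1  6.1] w0.317 yaw-11.4
the job is handed in; nothing more can be done
```

The job is done and handed in at 33.5 s. The carrier is hooked on the rail at the tape mark and released, and the keeper is pinned one hole closer to it. The gripper still holds the knob for your safety clip.

- **Carrier:** I picked it up by the lug, hooked it beside the keeper, slid it to the mark and let go. At the last check the strap centre was at 434.5–435.0 mm along the rail and the tape middle at 435.0 mm, so they agree within about 0.5 mm. The camera calibration itself is only good to about 2 mm.
- **Keeper:** The spring force rose from 3.6 to 6.6 N as I pulled the pin, and I slid the keeper 50 mm. The pin bottomed at the same knob height as in the first hole (TCP z 0.190 m). Nudging along the rail was stopped after about 2 mm each way with 5–7 N, so it is locked.
- **Left alone:** In the last picture carrier_b looked unmoved. The roll of tape was outside that picture; I never went near it. The fingers were kept off the tile.

Two readings disagreed slightly:
- **Sideways position:** The scene camera put the tube 2–4 mm nearer the robot than the contact check and the wrist camera did. I followed the contact forces.
- **Knob grip:** The grip width read about 28 mm for the 26 mm knob, so the pads may partly hold the rim, but they did not slip.

The arm ends pressing down on the pin with about 6 N.

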